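Seat a handle blank in the corner stop

TASK

Push the hardwood handle blank along the table into the aluminium corner stop for marking out: its long side flush against the long fence and its end home against the short end stop. Only push it, never lift or tip it, and leave the tape measure, the pipe offcut and the square steel offcut where they are. Then draw the fingers clear.

Things in the scene. Friction and masses are not known exactly. Their poses are not given: they have to be found in the camera images.
- blank: Loose hardwood knife-handle blank, a wooden block lying flat, 34 (x) x 130 (y, its length) x 26 (z) mm, 60 to 130 g. Origin: centre of its underside. It starts with its origin 65 to 90 mm from the fence's working face and 100 to 165 mm from the end stop's, in the open angle between them, turned up to 0.35 rad from the fence; its +y end is nearer the end stop.
- corner_stop: Fixed L-shaped aluminium corner stop, bars 18 mm high, 16 mm thick, open toward the robot. Origin: inner corner, at table level. Long fence: working face x = 0, metal at x = 0 to 16 mm, y = 16 to -240 mm. End stop: working face y = 0, metal at y = 0 to 16, x = -4 to -62 mm. Seated, the blank's origin is at x = -17, y = -65 mm here, its length along y. Turned -0.1 to 0.2 rad from the world axes.
- tape_measure: Bystander: yellow and black tape measure standing on its edge, 34 x 78 x 64 mm high, beyond the end stop. Origin: centre of its underside.
- pipe_offcut: Bystander: rusty brown pipe offcut standing on end, 34 mm in diameter, 82 mm high, behind the fence. Origin: centre of its underside.
- square_offcut: Bystander: rusty brown square steel bar offcut, 115 (x, its length) x 20 x 20 mm, lying flat, behind the fence near its free end. Origin: centre of its underside.
Things that resemble listed ones, but are neither listed nor needed, are in the scene too. Of the things that look like the blank, take the one that is nearest to the robot's base at the start.

How it is judged (in metres and radians):
At the end, for the whole second after the job is handed in: The blank lies flat and still on the table, parallel to the fence within 0.03 rad, with no more than 2.5 mm between its long side and the fence and between its end and the end stop (measured at its origin); the three bystanders are within 20 mm of where they stood (x of blank in the frame of corner_stop between -0.0195 and -0.0145 m and y of blank in the frame of corner_stop between -0.0675 and -0.0625 m and angle between the y axis of blank and the y axis of corner_stop, either way round below 0.03 rad and angle between blank's own z axis and vertical below 0.05 rad and height (world z) of blank below 0.003 m and linear speed of blank below 0.01 m/s and distance of each of tape_measure, pipe_offcut, square_offcut from where it was at the start of the episode below 0.02 m); the robot touches nothing.
It fails at once if the blank is lifted off the table or tipped (height (world z) of blank above 0.01 m or angle between blank's own z axis and vertical above 0.25 rad).
It fails at once if the tape measure is moved 20 mm or more, or knocked over (distance of tape_measure from where it was at the start of the episode above 0.02 m or angle between tape_measure's own z axis and vertical above 0.4 rad).
It fails at once if the pipe offcut is moved 20 mm or more, or knocked over (distance of pipe_offcut from where it was at the start of the episode above 0.02 m or angle between pipe_offcut's own z axis and vertical above 0.4 rad).
It fails at once if the square steel offcut is moved 20 mm or more, or knocked over (distance of square_offcut from where it was at the start of the episode above 0.02 m or angle between square_offcut's own z axis and vertical above 0.4 rad).
It also fails if it takes over 56 s, if anything falls off the work surface, if the arm or the gripper's body presses on something with over 40 N, if the wrist force passes 120 N, or if a joint passes its speed limit or range.

ROBOT

A 6-joint arm with a two-finger parallel gripper is mounted at the origin on a cart in front of the work surface, level with it; the furniture and walls round the work are solid. World frame = base frame: x ahead of the robot, y to its left, z up, the work surface at z = 0. Lengths are in m, angles in degrees, forces in N, time in s.
With the tool pointing down it reaches from about 0.35 to 0.875 m from the base axis. Payload 4.2 kg.
Tool frame: the origin (TCP) lies at the very end of the fingers, on their centre line; the grasp point (between the pads) lies 19 mm behind it; z points along the fingers, y is the line along which they close (so a half turn about z gives the same grasp; the last joint's range is limited). The gripper opens to 87 mm and grips with 3 to 60 N. Pads are 19 mm wide; open, the fingers measure 117 mm over their backs; the gripper's body (75 mm by 190 mm) begins 51 mm behind the grasp point.
Start: joints at [-56.746, 22.042, 0.453, 0, -68.411, -14.817], TCP at [0.198, -0.593, 0.223] pointing down, gripper open.
Joint ranges: [-179.83, 179.83], [-69.29, 118.12], [-61.27, 80.66], [-181.25, 117.63], [-171.15, -9.14], [-177.46, 177.46]. Speed limits (degrees/s): [159.86, 159.86, 180, 180, 180, 180].

INTERFACE

Orientations are given as a 3x3 rotation matrix whose columns are the frame's x, y, z axes.
In Python, from station import sense, cams, r gives the robot as it stands. The module is installed in compiled form; this text tells all that it offers.
- The arm moves only by the tool step_arm, never from a script. Its argument "targets" is text: rows parted by semicolons, each of 4 numbers parted by spaces: the shift along the tool's x, y, z in cm, then the turn about the tool's z in degrees. In form: x y z turn; .... A call has 1 to 12 rows; each row shifts and turns the commanded pose from where the row before left it, along the tool's axes as they then stand; what a row does not reach is not made up. A row lasts 1/12 s, in which the tool goes at most 41.7 mm and 7.16 degrees, less where a joint would pass 70% of its speed; a pose out of reach is approached as far as the arm can. A call with a gripper value outside its range is refused whole. "claw" is the finger opening in cm, from 0 to 8.7, set as the call begins (left out, the last holds). The fingers move at their own pace and stop on an object; the grip force is fixed at half the most. Time passes only in rows, so rows that do not move let the fingers close. It gives the time, the measured TCP pose, the force, the opening and the grip force at its end, in the units of the state.
- sense(): the state, without advancing time (a new reading comes with each control period).
- cams.capture(name): name is "scene" or "top" or "wrist"; returns a dict with "frame" (480x640x3 uint8, blue, green, red), "vertical_fov" (degrees; the focal length in pixels is half the picture's height over the tangent of half this angle, whatever the lens; pixels are square), "cx", "cy" (the principal point, pixels), "eye" and "rotation" of the camera in the world; the wrist camera has in their place "tool_from_camera" (4x4, takes a point from camera to tool coordinates, whose origin is the TCP and whose axes are the flange's). Camera axes: x right, y down, z forward; pixel columns grow to the right and rows downward; lengths in m; the calibration is good to about 2 mm. A picture is of the moment at which its call begins: read the wrist's pose just before it. There is no depth.
- r.finish_job(): hands the job in; it is judged then, once.
The state is a dict: "time_s": time; "joints": joint angles; "joint_velocities": joint speeds; "effort": joint torques, N m; "tcp_pos": TCP position; "ee_rot": TCP orientation; "wrist_force": force on the tool from outside, world axes, zero at the start; "moment": the same for the moment, N m; "gripper_width": opening from 0.0 (shut) to 1.0 (fully open); "gripper_force": force on a finger pad.
Only numpy, scipy, OpenCV 4.12 (cv2) and the standard library are available. Lean on these libraries where they do the work, as an engineer would, in place of code of your own. Each camera call takes 0.05 s, during which the arm holds its last target. There are 200 camera calls.

## Working session

There is one attempt and no reset: what is moved stays moved. The work goes in short steps, Python scripts to look and compute and a tool call to move; the robot and the scene stay as the last step left them, time stands still between calls to the robot, and variables do not carry over. Pictures are saved under pics/ and viewed, at most 10 in all, crops included, and the job is handed in when it is done.

Besides the shell and the picture viewer there is one more tool, called after ">>>" as name(argument=value, ...) on one line, values as JSON. step_arm: Moves the arm, as the interface text tells. Its arguments: {"type":"object","properties":{"targets":{"type":"string"},"claw":{"type":"number"}},"required":["targets"]}

```bash
mkdir -p pics
cat > h.py <<'E'
import numpy as np, cv2
from station import sense, cams, r
def K(c):
    f=c["frame"].shape[0]/2/np.tan(np.radians(c["vertical_fov"])/2); return f,c["cx"],c["cy"]
def ray(c,uv,z):
    f,cx,cy=K(c); uv=np.atleast_2d(np.array(uv,float))
    d=np.c_[(uv[:,0]-cx)/f,(uv[:,1]-cy)/f,np.ones(len(uv))]@np.array(c["rotation"]).T
    e=np.array(c["eye"]); return e+d*((z-e[2])/d[:,2])[:,None]
def proj(c,P):
    f,cx,cy=K(c); p=(np.atleast_2d(P)-np.array(c["eye"]))@np.array(c["rotation"]); return np.c_[cx+f*p[:,0]/p[:,2],cy+f*p[:,1]/p[:,2]]
E
python3 - <<'E'
from h import *
for n in("top","scene"):
    c=cams.capture(n); cv2.imwrite(f"pics/{n}0.png",c["frame"]); print(n,c["vertical_fov"],c["cx"],c["cy"],c["eye"],np.round(c["rotation"],3).tolist(), ray(c,[[0,479],[639,479],[320,240]],0).round(3).tolist())
s=sense();print(s["ee_rot"],s["tcp_pos"],s["time_s"])
E
```

```text
top 47.39508184737517 327.8833496394925 229.4411851687301 [0.60103992 0.10089778 1.07945234] [[0.012, -0.994, 0.109], [-1.0, -0.014, -0.019], [0.02, -0.109, -0.994]] [[0.241, 0.688, 0.0], [0.248, -0.521, 0.0], [0.698, 0.096, 0.0]]
scene 51.43290747836744 324.8269401838275 239.99379730530657 [ 0.27893985 -0.21357806  0.69445645] [[0.543, -0.66, 0.519], [-0.84, -0.426, 0.336], [-0.0, -0.618, -0.786]] [[0.182, 0.222, 0.0], [0.628, -0.469, 0.0], [0.733, 0.09, 0.0]]
[[-9.48727548e-01 -3.16094222e-01 -6.95330697e-04]
 [-3.16094971e-01  9.48725895e-01  1.77331543e-03]
 [ 9.91434759e-05  1.90218374e-03 -9.99998186e-01]] [ 0.19750931 -0.59242205  0.22158958] 0.1
```

View pics/top0.png

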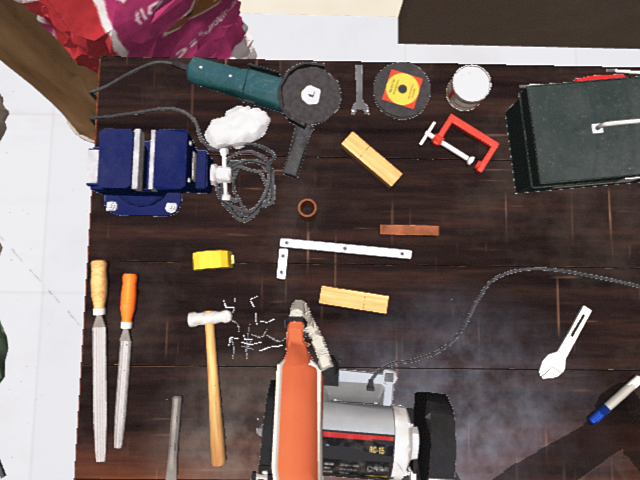

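View pics/scene0.png

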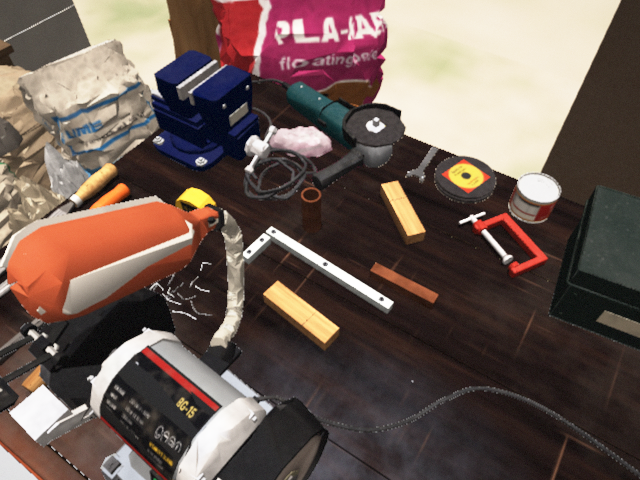

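The top view shows the blank at about (354,299), nearer the robot than its lookalike at (371,158). The corner stop's inner corner is at about (287,250), the pipe at (307,208), the square offcut at (409,230) and the tape at (212,259). The bench grinder and an orange tool with a nozzle at (298,305) stand near the work, so I'll measure their heights too.

Run:
```python
from h import *
T=cams.capture("top");S=cams.capture("scene")
def rect(c,m,near,z):
    m=cv2.morphologyEx(m,cv2.MORPH_OPEN,np.ones((3,3)))
    cs,_=cv2.findContours(m,cv2.RETR_EXTERNAL,cv2.CHAIN_APPROX_NONE)
    k=min((q for q in cs if cv2.contourArea(q)>60),key=lambda q:abs(cv2.pointPolygonTest(q,near,True)) if cv2.pointPolygonTest(q,near,True)<0 else 0)
    W=ray(c,k[:,0,:],z)[:,:2]; rr=cv2.minAreaRect((W*1000).astype(np.float32)); return k,W,rr
hsv=cv2.cvtColor(T["frame"],cv2.COLOR_BGR2HSV)
wood=cv2.inRange(hsv,(10,60,120),(30,200,255))
_,_,b=rect(T,wood,(354,299),.026);print("blank",b,cv2.boxPoints(b).round(1).tolist())
white=cv2.inRange(hsv,(0,0,150),(180,50,255))
k,W,rr=rect(T,white,(345,248),.018);print("stop",rr)
ap=cv2.approxPolyDP((W*1000).astype(np.float32)[:,None],6,True)[:,0];print(ap.round(1).tolist())
for n,c in((T,"top"),): pass
def tri(a,b):
    A=[];B=[]
    for c,uv in((T,a),(S,b)):
        e=np.array(c["eye"]);d=ray(c,uv,0)[0]-e;d/=np.linalg.norm(d);M=np.eye(3)-np.outer(d,d);A.append(M);B.append(M@e)
    X=np.linalg.solve(sum(A),sum(B));return X.round(3),[np.abs(proj(c,X)[0]-uv).max().round(1) for c,uv in((T,a),(S,b))]
print("nozzle",tri((298,305),(212,215)),"logo",tri((388,450),(182,420)),"hose end",tri((326,365),(222,345)),"pipe",tri((307,208),(312,192)))
v=cv2.resize(T["frame"][210:400,180:480],None,fx=2.6,fy=2.6,interpolation=cv2.INTER_CUBIC);cv2.imwrite("pics/c1.png",v)
```

```text
blank ((583.3345336914062, 30.327972412109375), (131.39608764648438, 35.508575439453125), 81.66197204589844) [[556.2000122070312, -32.099998474121094], [591.4000244140625, -37.29999923706055], [610.4000244140625, 92.80000305175781], [575.2999877929688, 97.9000015258789]]
stop ((681.6403198242188, 46.05738830566406), (257.15386962890625, 17.53052520751953), 85.39452362060547)
[[697.2999877929688, 173.8000030517578], [683.5999755859375, 173.5], [667.5999755859375, -81.80000305175781], [679.2999877929688, -79.9000015258789]]
nozzle (array([0.568, 0.137, 0.201]), [np.float64(5.0), np.float64(8.1)]) logo (array([ 0.347, -0.01 ,  0.196]), [np.float64(4.1), np.float64(7.7)]) hose end (array([0.465, 0.081, 0.055]), [np.float64(0.9), np.float64(1.5)]) pipe (array([0.75 , 0.119, 0.091]), [np.float64(1.0), np.float64(1.4)])
```

View pics/c1.png

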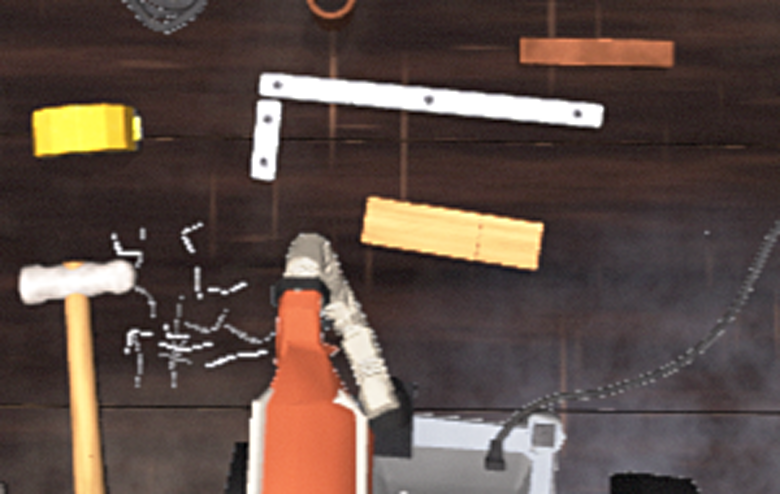

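The crop shows the blank at about (452,232) in crop pixels, the inner corner at about (283,98), and the nozzle and hose of the orange tool just left of the blank. The measurements hold up: the blank sits at corner-frame (-89,-135) mm, within the stated range, and the fence is turned about -0.08 rad. I'll approach from the right.

>>> step_arm(targets="-3 1.7 0 0;-3 1.7 0 0;-3 1.7 0 0;-3 1.7 0 0;-3 1.7 0 0;-3 1.7 0 0;-3 1.7 0 0;-3 1.7 0 0;-3 1.7 0 0;-3 1.7 0 0;-3 1.7 0 0;-3 1.7 0 0", claw=0)

```text
time_s: 1.2
tcp_pos: [0.4755, -0.2839, 0.2225]
ee_rot: [[-0.949, -0.316, -0.0], [-0.316, 0.949, 0.0], [0.0, 0.0, -1.0]]
wrist_force: [0.2, -0.9, 0.1]
gripper_width: 0.176
gripper_force: 0.0
```

>>> step_arm(targets="-3 1.7 0 0;-3 1.7 0 0;-3 1.7 0 0;-3 1.7 0 0;-3 1.7 0 0;-1 0.6 0 0;0 0 0 6;0 0 0 6;0 0 0 6;0 0 0 5;0 0 0 0;0 0 0 0")

```text
time_s: 2.2
tcp_pos: [0.5974, -0.1488, 0.2224]
ee_rot: [[-0.997, 0.078, -0.001], [0.078, 0.997, 0.0], [0.001, 0.0, -1.0]]
wrist_force: [0.2, 0.9, 0.0]
gripper_width: 0.01
gripper_force: 0.0
```

Run:
```python
from h import *
s=sense();print(s["tcp_pos"],np.round(s["ee_rot"],3).tolist(),s["time_s"],s["wrist_force"],np.round(s["joints"],1))
a=cams.capture("top")["frame"];b=cams.capture("wrist");cv2.imwrite("pics/m1.png",np.hstack([cv2.resize(a,(400,300)),cv2.resize(b["frame"],(400,300))]))
print(np.round(b["tool_from_camera"],3).tolist(),b["vertical_fov"])
```

```text
[ 0.59738801 -0.14879188  0.22237631] [[-0.997, 0.078, -0.001], [0.078, 0.997, 0.0], [0.001, 0.0, -1.0]] 2.2 [0.23639914 0.85700348 0.03198357] [  1.1  21.2  -0.9  -0.  -67.9 -95.5]
[[0.0, -0.955, -0.296, 0.082], [1.0, 0.0, -0.0, 0.001], [0.0, -0.296, 0.955, -0.163], [0.0, 0.0, 0.0, 1.0]] 65.74592556484397
```

View pics/m1.png

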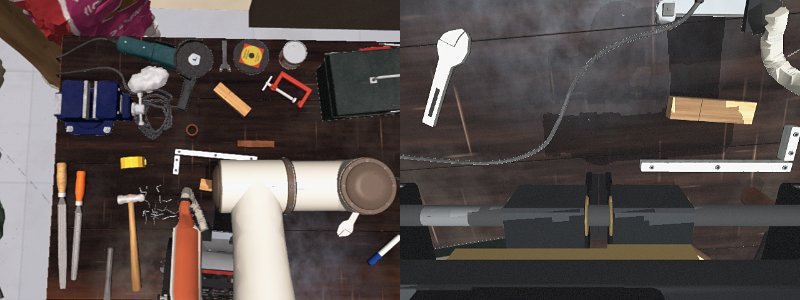

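The wrist stub and forearm sit left of the tool axis, so I need the height of the orange tool's body before going low with the forearm over it.

Run:
```python
from h import *
T=cams.capture("top");S=cams.capture("scene")
S0=cv2.imread("pics/scene0.png");T0=cv2.imread("pics/top0.png")
cv2.imwrite("pics/o.png",np.hstack([cv2.resize(T0[290:480,250:410],None,fx=2.5,fy=2.5),cv2.resize(S0[180:370,0:160+90],None,fx=1.55,fy=2.5)]))
# height of features: each top pixel's ray swept in z -> scene px
for uv in((298,300),(300,318),(322,362),(278,364),(322,440),(275,440),(385,385),(440,400)):
    print(uv,[(z,proj(S,ray(T,uv,z))[0].round().astype(int).tolist(),ray(T,uv,z)[0,:2].round(3).tolist()) for z in(0,.1,.2,.3,.4)])
```

```text
(298, 300) [(0, [245, 289], [0.58, 0.137]), (0.1, [239, 253], [0.582, 0.134]), (0.2, [232, 208], [0.584, 0.131]), (0.3, [223, 151], [0.586, 0.127]), (0.4, [210, 77], [0.588, 0.124])]
(300, 318) [(0, [234, 306], [0.545, 0.133]), (0.1, [228, 269], [0.55, 0.13]), (0.2, [220, 223], [0.555, 0.127]), (0.3, [211, 165], [0.56, 0.124]), (0.4, [198, 88], [0.566, 0.121])]
(322, 362) [(0, [221, 361], [0.461, 0.089]), (0.1, [214, 321], [0.474, 0.09]), (0.2, [206, 272], [0.487, 0.091]), (0.3, [196, 209], [0.5, 0.092]), (0.4, [182, 127], [0.513, 0.093])]
(278, 364) [(0, [176, 335], [0.457, 0.174]), (0.1, [170, 297], [0.47, 0.167]), (0.2, [162, 249], [0.483, 0.16]), (0.3, [152, 189], [0.497, 0.153]), (0.4, [138, 109], [0.51, 0.147])]
(322, 440) [(0, [151, 448], [0.316, 0.087]), (0.1, [143, 404], [0.342, 0.088]), (0.2, [134, 349], [0.368, 0.089]), (0.3, [122, 280], [0.395, 0.091]), (0.4, [106, 188], [0.421, 0.092])]
(275, 440) [(0, [104, 412], [0.315, 0.176]), (0.1, [97, 369], [0.341, 0.169]), (0.2, [87, 317], [0.368, 0.162]), (0.3, [76, 251], [0.394, 0.155]), (0.4, [60, 163], [0.421, 0.148])]
(385, 385) [(0, [270, 431], [0.419, -0.033]), (0.1, [263, 388], [0.436, -0.021]), (0.2, [254, 334], [0.453, -0.009]), (0.3, [243, 266], [0.469, 0.004]), (0.4, [228, 177], [0.486, 0.016])]
(440, 400) [(0, [324, 496], [0.392, -0.14]), (0.1, [317, 450], [0.411, -0.118]), (0.2, [308, 393], [0.43, -0.095]), (0.3, [296, 320], [0.45, -0.073]), (0.4, [281, 223], [0.469, -0.051])]
```

View pics/o.png

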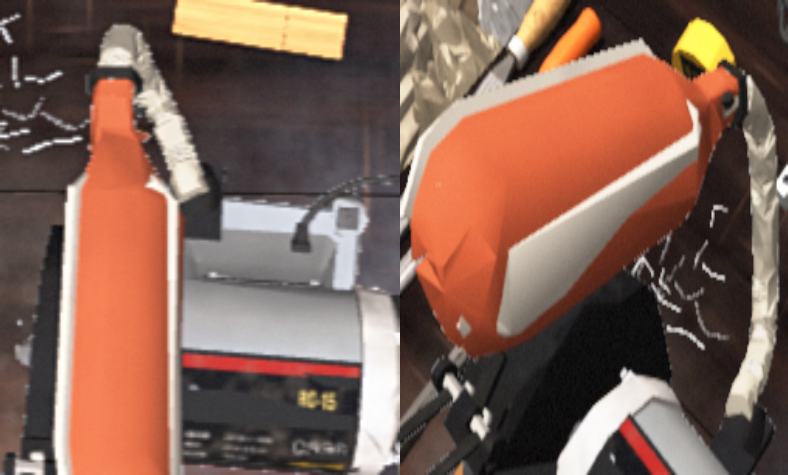

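The orange tool's nozzle is at about z 0.21 and its body at about z 0.3. I'll turn the gripper so its body and camera stay clear on the right.

>>> step_arm(targets="0 0 0 -7;0 0 0 -7;0 0 0 -7;0 0 0 -7;0 0 0 -7;0 0 0 -7;0 0 0 -7;0 0 0 -7;0 0 0 -7;0 0 0 -7;0 0 0 -7;0 0 0 -7")

```text
time_s: 3.4
tcp_pos: [0.5976, -0.1486, 0.2225]
ee_rot: [[-0.177, -0.984, -0.0], [-0.984, 0.177, 0.0], [0.0, 0.0, -1.0]]
wrist_force: [1.0, 0.3, -0.9]
gripper_width: 0.011
gripper_force: 0.0
```

>>> step_arm(targets="0 0 0 -7;0 0 0 -7;0 0 0 -7;0 0 0 -7;0 0 0 -7;0 0 0 -1;-2.2 0 0 0;-2.2 0 0 0;-2.2 0 0 0;-2.2 0 0 0;-2 0 0 0;0 0 0 0")

```text
time_s: 4.4
tcp_pos: [0.55, -0.0489, 0.223]
ee_rot: [[0.43, -0.903, -0.0], [-0.903, -0.43, 0.001], [-0.001, -0.0, -1.0]]
wrist_force: [-0.2, -0.5, 0.3]
gripper_width: 0.008
gripper_force: 0.0
```

```bash
cat >> h.py <<'E'
def wrist():
    s=sense(); c=cams.capture("wrist"); M=np.array(c["tool_from_camera"]); R=np.array(s["ee_rot"])
    c["rotation"]=R@M[:3,:3]; c["eye"]=np.array(s["tcp_pos"])+R@M[:3,3]; return c
def woodrects(c,z=.026):
    m=cv2.morphologyEx(cv2.inRange(cv2.cvtColor(c["frame"],cv2.COLOR_BGR2HSV),(10,60,90),(30,200,255)),cv2.MORPH_OPEN,np.ones((5,5)))
    for q in cv2.findContours(m,cv2.RETR_EXTERNAL,cv2.CHAIN_APPROX_NONE)[0]:
        if cv2.contourArea(q)<1500: continue
        rr=cv2.minAreaRect((ray(c,q[:,0,:],z)[:,:2]*1000).astype(np.float32)); print(cv2.boundingRect(q),np.round(cv2.boxPoints(rr),1).tolist(),np.round(rr[0],1),np.round(rr[1],1))
E
python3 - <<'E'
from h import *
c=wrist();cv2.imwrite("pics/w1.png",c["frame"]);woodrects(c)
E
```

```text
(77, 391, 400, 25) [[269.1000061035156, 101.5], [283.8999938964844, 70.5], [713.2999877929688, 275.70001220703125], [698.5, 306.79998779296875]] [491.2 188.6] [475.9  34.4]
(229, 197, 75, 99) [[555.4000244140625, -36.0], [589.4000244140625, -40.900001525878906], [606.5, 77.5999984741211], [572.5999755859375, 82.5]] [581.   20.8] [119.7  34.3]
(0, 60, 74, 77) [[789.2999877929688, -45.900001525878906], [821.0, -72.80000305175781], [878.0, -5.800000190734863], [846.2999877929688, 21.100000381469727]] [833.7 -25.8] [88.  41.6]
```

View pics/w1.png

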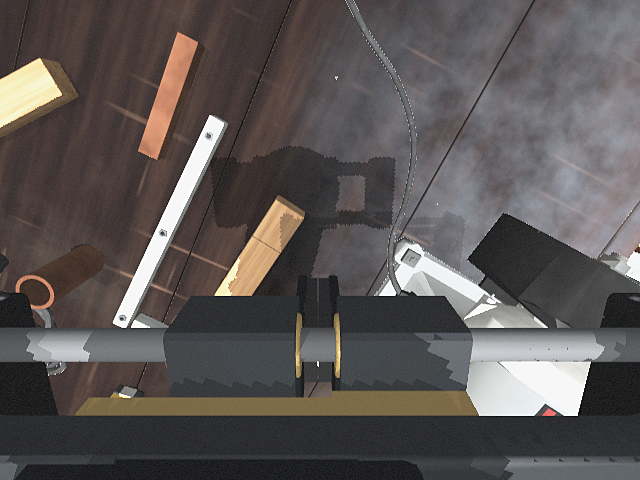

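The wrist view shows the blank's free end at about (275,215), and the measured corners agree with the top view within 4 mm. The grinder base and wheel are at the lower right. Going down behind the blank.

>>> step_arm(targets="-1.8 -0.6 0 0;-1.8 -0.6 0 0;-1.8 -0.6 0 0;-1.8 -0.5 0 0;0 0 0 0;0 0 2.6 0;0 0 2.6 0;0 0 2.6 0;0 0 2.6 0;0 0 2.6 0;0 0 0 0;0 0 0 0")

```text
time_s: 5.45
tcp_pos: [0.541, 0.0227, 0.0917]
ee_rot: [[0.428, -0.904, -0.003], [-0.904, -0.428, -0.002], [0.0, 0.003, -1.0]]
wrist_force: [-1.0, -0.1, 0.5]
gripper_width: 0.005
gripper_force: 0.0
```

>>> step_arm(targets="0 0 2.6 0;0 0 2 0;0 0 2 0;0 0 1.5 0;0 0 0 0;0 0 0 0")

```text
time_s: 5.95
tcp_pos: [0.5425, 0.0238, 0.0128]
ee_rot: [[0.43, -0.903, 0.002], [-0.903, -0.43, 0.0], [0.001, -0.002, -1.0]]
wrist_force: [0.6, -0.3, 0.3]
gripper_width: 0.006
gripper_force: 0.0
```

>>> step_arm(targets="-0.4 -0.2 0 0;0.25 -0.43 0 0;0.25 -0.43 0 0;0.25 -0.43 0 0;0.25 -0.43 0 0;0.25 -0.43 0 0;0.25 -0.43 0 0;0.25 -0.43 0 0;0.25 -0.43 0 0;0 0 0 0")

```text
time_s: 6.78
tcp_pos: [0.5822, 0.025, 0.0115]
ee_rot: [[0.43, -0.903, 0.001], [-0.903, -0.43, 0.0], [0.0, -0.001, -1.0]]
wrist_force: [0.4, 0.2, 0.9]
gripper_width: 0.006
gripper_force: 0.0
```

Run:
```python
from h import *
c=wrist();print(c["eye"]);woodrects(c);t=cams.capture("top");woodrects(t)
a=t["frame"][180:340,240:480]
cv2.imwrite("pics/m2.png",np.hstack([cv2.resize(a,(450,300)),cv2.resize(c["frame"],(350,262),interpolation=cv2.INTER_AREA)[:, :] if False else cv2.copyMakeBorder(cv2.resize(c["frame"],(350,262),interpolation=cv2.INTER_AREA),0,38,0,0,cv2.BORDER_CONSTANT)]))
```

```text
[ 0.61586254 -0.04680223  0.17441923]
(209, 137, 145, 159) [[593.7000122070312, -35.0], [627.5, -35.5], [628.7000122070312, 40.29999923706055], [594.9000244140625, 40.79999923706055]] [611.2   2.7] [75.8 33.8]
(349, 275, 55, 59) [[500.29998779296875, 16.299999237060547], [537.4000244140625, -79.9000015258789], [639.0, -40.70000076293945], [601.7999877929688, 55.5]] [569.6 -12.2] [108.8 103. ]
```

View pics/m2.png

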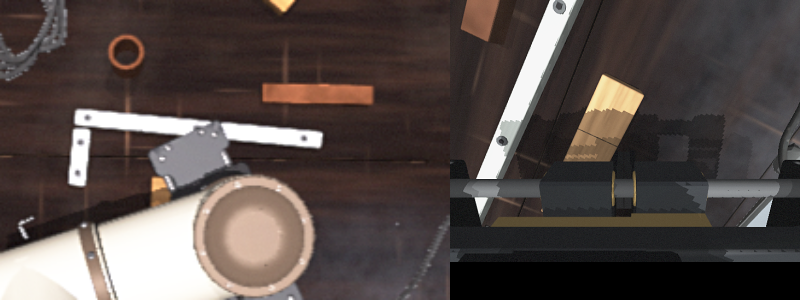

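The corner contact pushed the blank as expected and it is now turned about +0.06 rad from the fence. I'll shift 12 mm left and continue to the fence.

>>> step_arm(targets="-0.25 0.43 0 0;-0.52 -0.3 0 0;-0.52 -0.3 0 0;0.25 -0.43 0 0;0.25 -0.43 0 0;0.25 -0.43 0 0;0.25 -0.43 0 0;0.25 -0.43 0 0;0.25 -0.43 0 0;0.25 -0.43 0 0;0 0 0 0;0 0 0 0")

```text
time_s: 7.88
tcp_pos: [0.612, 0.0344, 0.0114]
ee_rot: [[0.429, -0.903, 0.0], [-0.903, -0.429, 0.0], [0.0, -0.0, -1.0]]
wrist_force: [0.5, -0.1, 0.5]
gripper_width: 0.007
gripper_force: 0.0
```

Run:
```python
from h import *
print(sense()["tcp_pos"],sense()["wrist_force"]);woodrects(wrist())
```

```text
[0.61197661 0.03442172 0.01139412] [ 0.46451676 -0.1490891   0.45944021]
(204, 391, 268, 24) [[519.2999877929688, 55.0], [525.0999755859375, 42.70000076293945], [642.7999877929688, 98.80000305175781], [636.9000244140625, 111.0999984741211]] [581.   76.9] [130.3  13.6]
(206, 106, 163, 190) [[623.5, -38.599998474121094], [657.2999877929688, -39.5], [659.7000122070312, 50.099998474121094], [625.9000244140625, 51.0]] [641.6   5.8] [89.6 33.8]
```

>>> step_arm(targets="0.15 -0.26 0 0;0.15 -0.26 0 0;0.1 -0.17 0 0;0.1 -0.17 0 0;0.05 -0.09 0 0;0 0 0 0")

```text
time_s: 8.43
tcp_pos: [0.6228, 0.0337, 0.0115]
ee_rot: [[0.429, -0.903, 0.0], [-0.903, -0.429, 0.0], [0.0, -0.0, -1.0]]
wrist_force: [0.5, -0.1, -0.4]
gripper_width: 0.005
gripper_force: 0.0
```

Run:
```python
from h import *
print(sense()["tcp_pos"],sense()["wrist_force"]);woodrects(wrist())
```

```text
[0.62282661 0.03370045 0.0115494 ] [ 0.49052056 -0.12547864 -0.39204345]
(83, 391, 393, 24) [[527.7000122070312, 53.20000076293945], [533.5, 41.0], [707.2000122070312, 123.80000305175781], [701.4000244140625, 136.10000610351562]] [617.5  88.5] [192.5  13.6]
(208, 110, 167, 186) [[631.7999877929688, -39.0], [665.5999755859375, -40.599998474121094], [669.7000122070312, 49.099998474121094], [635.9000244140625, 50.599998474121094]] [650.7   5. ] [89.8 33.8]
```

>>> step_arm(targets="0.1 -0.17 0 0;0.05 -0.09 0 0;0.05 -0.09 0 0;0 0 0 0")

```text
time_s: 8.82
tcp_pos: [0.6255, 0.0334, 0.0114]
ee_rot: [[0.429, -0.903, -0.002], [-0.903, -0.429, -0.0], [-0.001, 0.002, -1.0]]
wrist_force: [-3.0, 2.0, 0.9]
gripper_width: 0.005
gripper_force: 1.9
```

Run:
```python
from h import *
print(sense()["tcp_pos"],sense()["wrist_force"]);c=wrist();woodrects(c);cv2.imwrite("pics/w2.png",c["frame"])
```

```text
[0.62548715 0.03338307 0.01136397] [-3.00266621  1.97761556  0.88957696]
(78, 391, 398, 24) [[530.2999877929688, 53.0], [536.0999755859375, 40.70000076293945], [712.0999755859375, 124.0999984741211], [706.2999877929688, 136.3000030517578]] [621.2  88.5] [194.7  13.6]
(207, 112, 174, 184) [[631.7000122070312, -39.0], [665.2999877929688, -41.79999923706055], [672.7999877929688, 48.70000076293945], [639.2000122070312, 51.5]] [652.2   4.8] [90.8 33.8]
```

View pics/w2.png

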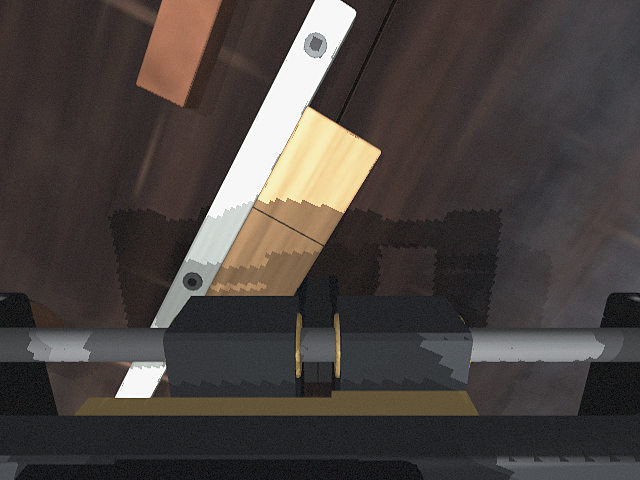

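Flush against the fence: the blank's angle matches it, with a light 3.6 N reaction. Next I'll back off and go round to the free end for the end push.

>>> step_arm(targets="-0.4 0.65 0 0;-0.35 0.65 0 0;2.85 1.65 0 0;2.85 1.65 0 0;2.85 1.65 0 0;0 0 0 -7;0 0 0 -7;0 0 0 -7;0 0 0 -7;0 0 0 -7;0 0 0 -7;0 0 0 -7")

```text
time_s: 9.87
tcp_pos: [0.6037, -0.0639, 0.0118]
ee_rot: [[0.965, -0.262, 0.002], [-0.262, -0.965, -0.0], [0.002, -0.0, -1.0]]
wrist_force: [-0.5, -0.3, -0.2]
gripper_width: 0.004
gripper_force: 0.0
```

>>> step_arm(targets="0 0 0 -6;0 0 0 -5;0 0 0 0;0 0 0 0")

```text
time_s: 10.2
tcp_pos: [0.6036, -0.0639, 0.0117]
ee_rot: [[0.997, -0.082, 0.001], [-0.082, -0.997, -0.0], [0.001, -0.0, -1.0]]
wrist_force: [-0.2, 0.7, 0.7]
gripper_width: 0.0
gripper_force: 0.0
```

Run:
```python
from h import *
p=sense()["tcp_pos"];d=np.array(p[:2])-[.6826,.1583];print(p,d@[.9968,-.08],d@[.08,.9968]);woodrects(wrist())
```

```text
[ 0.60356675 -0.06391594  0.01173643] -0.06100306684914855 -0.22782750970231358
(0, 173, 257, 81) [[631.7000122070312, -39.0], [665.5, -41.70000076293945], [674.4000244140625, 67.0], [640.5999755859375, 69.69999694824219]] [653.  14.] [109.   33.9]
```

>>> step_arm(targets="1.4 0 0 0;1.4 0 0 0;1.3 0 0 0;0 -0.6 0 0;0 -0.6 0 0;0 -0.6 0 0;0 -0.6 0 0;0 -0.6 0 0;0 -0.6 0 0;0 -0.6 0 0;0 -0.6 0 0;0 0 0 0")

```text
time_s: 11.25
tcp_pos: [0.6486, -0.018, 0.0117]
ee_rot: [[0.997, -0.078, 0.001], [-0.078, -0.997, 0.0], [0.001, -0.0, -1.0]]
wrist_force: [-0.7, -0.3, 0.0]
gripper_width: 0.008
gripper_force: 0.0
```

Run:
```python
from h import *
p=sense()["tcp_pos"];d=np.array(p[:2])-[.6826,.1583];print(p,d@[.9968,-.08],d@[.08,.9968],sense()["wrist_force"]);c=wrist();woodrects(c);cv2.imwrite("pics/w3.png",c["frame"])
```

```text
[ 0.64855268 -0.01797758  0.01169326] -0.01983616026585771 -0.17843727990028474 [-0.70871584 -0.33704668  0.04993475]
(77, 391, 400, 25) [[584.2000122070312, -89.80000305175781], [598.2999877929688, -90.9000015258789], [613.5999755859375, 104.69999694824219], [599.5, 105.80000305175781]] [598.9   7.5] [196.2  14.2]
(0, 262, 299, 66) [[639.7999877929688, -7.599999904632568], [671.2000122070312, -10.0], [681.4000244140625, 120.5999984741211], [650.0, 123.0999984741211]] [660.6  56.5] [131.   31.5]
(348, 113, 78, 53) [[709.9000244140625, -34.5], [710.0999755859375, -64.0], [728.2999877929688, -63.900001525878906], [728.0999755859375, -34.29999923706055]] [719.1 -49.2] [18.1 29.5]
```

View pics/w3.png

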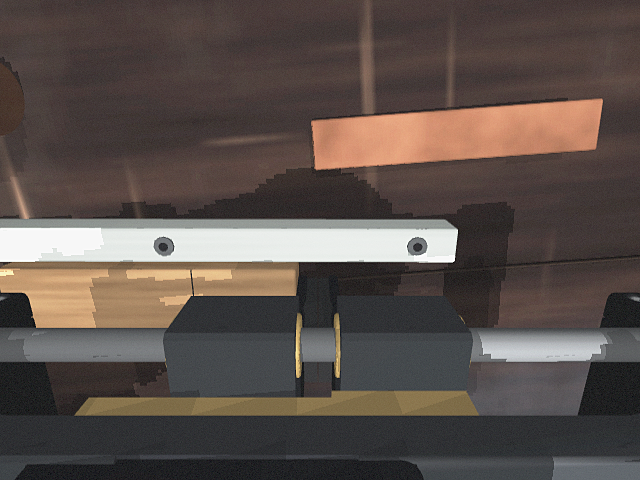

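The picture shows the blank against the fence (edge at row 262) and pushed by the fingers. About 35 mm remains.

>>> step_arm(targets="0 -0.6 0 0;0 -0.6 0 0;0 -0.6 0 0;0 -0.6 0 0;0 -0.5 0 0;0 -0.3 0 0;0 -0.2 0 0;0 0 0 0")

```text
time_s: 11.97
tcp_pos: [0.6511, 0.0151, 0.0115]
ee_rot: [[0.997, -0.079, 0.0], [-0.079, -0.997, 0.0], [0.0, -0.0, -1.0]]
wrist_force: [0.4, 1.0, 0.2]
gripper_width: 0.007
gripper_force: 0.0
```

>>> step_arm(targets="0 -0.15 0 0;0 -0.15 0 0;0 0 0 0")

```text
time_s: 12.22
tcp_pos: [0.6512, 0.0177, 0.0115]
ee_rot: [[0.997, -0.08, 0.0], [-0.08, -0.997, 0.0], [0.0, -0.0, -1.0]]
wrist_force: [0.4, 0.6, 0.6]
gripper_width: 0.006
gripper_force: 0.0
```

>>> step_arm(targets="0 -0.1 0 0;0 -0.1 0 0;0 0 0 0")

```text
time_s: 12.47
tcp_pos: [0.6514, 0.0196, 0.0115]
ee_rot: [[0.997, -0.08, -0.0], [-0.08, -0.997, 0.0], [-0.0, -0.0, -1.0]]
wrist_force: [-0.3, -0.0, 0.2]
gripper_width: 0.007
gripper_force: 0.0
```

>>> step_arm(targets="0 -0.1 0 0;0 -0.1 0 0;0 0 0 0")

```text
time_s: 12.72
tcp_pos: [0.6513, 0.0209, 0.0115]
ee_rot: [[0.997, -0.08, -0.001], [-0.08, -0.997, -0.001], [-0.001, 0.001, -1.0]]
wrist_force: [-0.1, -2.9, 0.8]
gripper_width: 0.006
gripper_force: 1.6
```

>>> step_arm(targets="0 -0.1 0 0;0 -0.1 0 0;0 0 0 0;0 0 0 0")

```text
time_s: 13.05
tcp_pos: [0.6509, 0.021, 0.0116]
ee_rot: [[0.997, -0.08, -0.002], [-0.08, -0.997, -0.003], [-0.002, 0.003, -1.0]]
wrist_force: [-0.3, -8.3, 0.6]
gripper_width: 0.005
gripper_force: 4.5
```

Run:
```python
from h import *
woodrects(wrist())
```

```text
(77, 391, 400, 25) [[586.2000122070312, -50.79999923706055], [600.4000244140625, -52.0], [616.7000122070312, 143.5], [602.5, 144.6999969482422]] [601.4  46.3] [196.1  14.2]
(0, 261, 300, 67) [[642.2999877929688, 31.0], [674.2000122070312, 28.399999618530273], [684.7999877929688, 158.1999969482422], [652.9000244140625, 160.8000030517578]] [663.5  94.6] [130.2  32. ]
(448, 111, 76, 52) [[709.7000122070312, -34.29999923706055], [710.7000122070312, -62.900001525878906], [728.7999877929688, -62.20000076293945], [727.7999877929688, -33.70000076293945]] [719.2 -48.3] [18.1 28.6]
```

Firm end contact at 8 N. I'll back off, return to the angled pose and press the side once more against the fence.

>>> step_arm(targets="0 1.5 0 0;0 1.5 0 0;-2.2 0 0 0;-2.3 0 0 0;0 0 0 7;0 0 0 7;0 0 0 7;0 0 0 7;0 0 0 7;0 0 0 7;0 0 0 7;0 0 0 7")

```text
time_s: 14.1
tcp_pos: [0.6046, -0.0034, 0.0117]
ee_rot: [[0.486, -0.874, 0.001], [-0.874, -0.486, 0.001], [-0.0, -0.001, -1.0]]
wrist_force: [-0.5, -0.2, 0.1]
gripper_width: 0.004
gripper_force: 0.0
```

>>> step_arm(targets="0 0 0 4;-2 -1.15 0 0;-2 -1.15 0 0;-2 -1.15 0 0;-1 -0.6 0 0;0.3 -0.5 0 0;0 0 0 0")

```text
time_s: 14.68
tcp_pos: [0.6178, 0.0774, 0.0117]
ee_rot: [[0.43, -0.903, 0.001], [-0.903, -0.43, 0.0], [0.0, -0.001, -1.0]]
wrist_force: [0.2, -0.7, 0.1]
gripper_width: 0.008
gripper_force: 0.0
```

Run:
```python
from h import *
p=sense()["tcp_pos"];d=np.array(p[:2])-[.6826,.1583];print(p,d@[.9968,-.08],d@[.08,.9968],sense()["wrist_force"]);woodrects(wrist())
```

```text
[0.61783101 0.07736457 0.01169343] -0.05808689551412838 -0.08585795715109462 [ 0.20932364 -0.73086153  0.12766078]
(78, 362, 398, 53) [[522.5999755859375, 96.80000305175781], [535.5999755859375, 69.80000305175781], [711.7000122070312, 154.1999969482422], [698.7000122070312, 181.1999969482422]] [617.1 125.5] [195.3  29.9]
(162, 154, 159, 174) [[636.5999755859375, 28.899999618530273], [670.2000122070312, 26.0], [678.0, 116.9000015258789], [644.4000244140625, 119.80000305175781]] [657.3  72.9] [91.2 33.7]
```

>>> step_arm(targets="0.2 -0.35 0 0;0.2 -0.35 0 0;0.1 -0.17 0 0;0.05 -0.09 0 0;0.05 -0.09 0 0;0.05 -0.09 0 0;0 0 0 0;0 0 0 0")

```text
time_s: 15.4
tcp_pos: [0.6288, 0.0758, 0.0113]
ee_rot: [[0.429, -0.903, -0.002], [-0.903, -0.429, -0.001], [-0.0, 0.002, -1.0]]
wrist_force: [-3.3, -1.6, 1.9]
gripper_width: 0.006
gripper_force: 1.4
```

>>> step_arm(targets="-0.5 0.87 0 0;-0.5 0.87 0 0;2.6 1.5 0 0;2.6 1.5 0 0;2.6 1.5 0 0;0 0 2 0;0 0 -4 0;0 0 -4 0;0 0 -4 0;0 0 -4 0;0 0 0 0;0 0 0 0")

```text
time_s: 16.4
tcp_pos: [0.6052, -0.0113, 0.1553]
ee_rot: [[0.43, -0.903, 0.009], [-0.903, -0.43, 0.002], [0.002, -0.009, -1.0]]
wrist_force: [-0.3, -0.9, -0.2]
gripper_width: 0.009
gripper_force: 0.0
```

One row there was a slip: it commanded 2 cm down instead of up, though at a clear spot away from the blank. I'll move aside and check the result from above.

>>> step_arm(targets="3 1.7 -1 0;3 1.7 -1 0;3 1.7 -1 0;3 1.7 -1 0;3 1.7 -1 0;3 1.7 0 0;3 1.7 0 0;3 1.7 0 0;3 1.7 0 0;0 0 0 0")

```text
time_s: 17.23
tcp_pos: [0.5793, -0.3265, 0.1991]
ee_rot: [[0.424, -0.905, -0.002], [-0.905, -0.424, -0.0], [-0.001, 0.002, -1.0]]
wrist_force: [1.0, -0.4, 0.5]
gripper_width: 0.006
gripper_force: 0.0
```

Run:
```python
from h import *
s=sense();print(s["tcp_pos"],s["wrist_force"],s["time_s"])
T=cams.capture("top");woodrects(T) if 0 else None
h=cv2.cvtColor(T["frame"],cv2.COLOR_BGR2HSV)
def R(m,z,near):
    cs=[q for q in cv2.findContours(m,cv2.RETR_EXTERNAL,cv2.CHAIN_APPROX_NONE)[0] if cv2.contourArea(q)>60]
    q=max(cs,key=lambda q:cv2.pointPolygonTest(q,near,True)); rr=cv2.minAreaRect((ray(T,q[:,0,:],z)[:,:2]*1000).astype(np.float32));print(np.round(rr[0],1),np.round(rr[1],1),rr[2])
R(cv2.inRange(h,(10,60,90),(30,200,255)),.026,(313,264))
R(cv2.inRange(h,(0,0,150),(180,50,255)),.018,(345,248))
cv2.imwrite("pics/t9.png",cv2.resize(T["frame"][190:350,190:450],None,fx=3,fy=3,interpolation=cv2.INTER_CUBIC))
```

```text
[ 0.57929184 -0.32653734  0.19905064] [ 0.98352742 -0.37003486  0.50241367] 17.2333
[659.9  94.4] [130.3  34.3] 85.33448028564453
[681.4  46.3] [256.7  15.8] 85.37937927246094
```

View pics/t9.png

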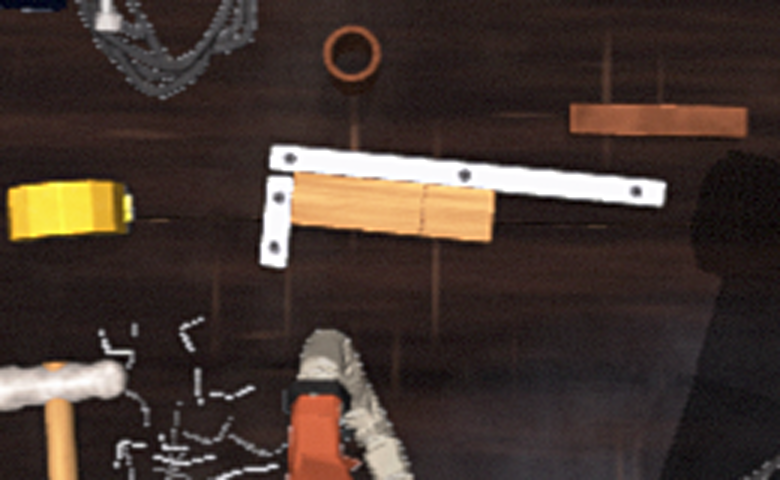

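The picture shows the blank seated in the corner: its long side is on the fence, its left end on the end stop at about (292,200), and it is parallel within 0.001 rad. The bystanders haven't moved.

```bash
python3 -c "
from station import r
print(r.finish_job())"
```

```text
the job is handed in; nothing more can be done
None
```

The blank is seated in the corner stop, about 1 mm or less from home and parallel within 0.001 rad by the top camera, with the bystanders left alone and the fingers clear; I handed it in at about 17 s (no verdict was returned), after one row that mistakenly commanded 2 cm down onto the bare table while retreating, with no unusual force in the reading at the end of that move.

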